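# Roll a column cartridge into its V-cradle

## Robot

A 7-joint arm with a two-finger parallel gripper is mounted at the origin on a cart in front of the work surface, level with it; the furniture and walls round the work are solid. World frame = base frame: x ahead of the robot, y to its left, z up, the work surface at z = 0. Lengths are in mm, angles in rad, forces in N, time in s.
With the tool pointing down it reaches from about 400 to 875 mm from the base axis. Payload 4.4 kg.
Tool frame: the origin (TCP) lies midway between the tips of the shut fingers; the grasp point (between the pads) lies 19 mm behind it; z points along the fingers, y is the line along which they close (so a half turn about z gives the same grasp; the last joint's range is limited). The gripper opens to 85 mm and grips with 20 to 120 N. Pads are 22 mm wide; open, the fingers measure 114 mm over their backs; the gripper's body (76 mm by 85 mm) begins 54 mm behind the grasp point. The pads swing forward as they close: fully open they stand 13 mm farther back than shut.
Start: joints at [-1.377, 0.628, 0.038, 1.517, -0.027, 0.996, -0.02], TCP at [166.951, 628.208, 206.813] pointing down, gripper open.
Joint ranges: [-3.06, 3.06], [-0.37, 2.12], [-1.25, 1.32], [0.18, 2.47], [-1.1, 4.24], [0.23, 1.98], [-2.94, 2.94]. Speed limits (rad/s): [2.57, 2.57, 3.14, 3.14, 3.14, 3.14, 3.14].

## Interface

Orientations are given as [roll, pitch, yaw] about the fixed x, y, z axes, in that order (R = Rz(yaw) Ry(pitch) Rx(roll)).
In Python, from cell import ctrl gives the robot as it stands.
- The arm moves only by the shell command python3 -m handwheel 'ROWS'. ROWS is JSON, a list of rows, each a list of 3 entries, a list of its own where there are three numbers: the turn, a rotation vector about the tool's x, y, z in degrees, then the shift along the tool's x, y, z in m, then the closure, from 0 (fully open) to 1 (shut). A call has 1 to 5 rows; each row shifts and turns the commanded pose from where the row before left it, along the tool's axes as they then stand; what a row does not reach is not made up. A row lasts 1/12 s, in which the tool goes at most 41.7 mm and 7.16 degrees, less where a joint would pass 70% of its speed; a pose out of reach is approached as far as the arm can. A call is refused whole if a number of a shift passes 0.0417 or a number of a turn 7.16, either way. A call with a gripper value outside its range is refused whole. The fingers move at their own pace and stop on an object; the grip force is fixed at half the most. Time passes only in rows, so rows that do not move let the fingers close. It gives the time, the measured TCP pose, the force, the opening and the grip force at its end, in the units of the state.
- ctrl.read_state(): the state, without advancing time (a new reading comes with each control period).
- ctrl.get_image(name): name is "side" or "top"; returns a dict with "pixels" (400x640x3 uint8, red, green, blue), "fx", "fy", "cx", "cy" (pixels), "k1" (the pictures are not rectified: a ray, as slopes to the right and down, at radius r is drawn at 1 + k1 r^2 times it, then the intrinsics apply), "pose" (4x4, takes a point from camera to world coordinates). Camera axes: x right, y up, looking along -z (the intrinsics and any distortion apply to the point x, -y, -z); pixel columns grow to the right and rows downward; lengths in mm; the calibration is good to about 2 mm. A picture is of the moment at which its call begins. There is no depth.
- ctrl.finish_job(): hands the job in; it is judged then, once.
The state is a dict: "clock": time; "qpos": joint angles; "qd": joint speeds; "tau": joint torques, N m; "eef_pos": TCP position; "tool_rot": TCP orientation; "force": force on the tool from outside, world axes, zero at the start; "torque": the same for the moment, N m; "width": finger opening in mm; "gripper_force": force on a finger pad.
Only numpy, scipy, OpenCV 4.12 (cv2) and the standard library are available. Lean on these libraries where they do the work, as an engineer would, in place of code of your own. Each camera call takes 0.05 s, during which the arm holds its last target. There are 200 camera calls.

## Task

Without grasping or lifting anything, gently roll the round steel cartridge along the bench by its side, up the ramp and into the V-groove of the grey cradle, and push on its near end with a fingertip so that it lies in the groove with its far end against the blue end stop. Leave the other things on the bench where they are.

Things in the scene. Friction and masses are not known exactly. Their poses are not given: they have to be found in the camera images.
- cartridge: round bar of polished (slippery) steel with a paper band and two red rings, diameter 30 mm, length 90 mm, 0.25 to 0.5 kg, lying loose right (-y) of the cradle, rolling square to its axis with slight resistance, turned up to 0.06 rad from the groove. Origin at its centre, own x axis along it, away from the robot; the other axes turn as it rolls. Its far end starts 19 to 27 mm short of the stop (measured along the groove), so it can roll in beside it.
- cradle: grey painted metal V-cradle fixed to the bench. Origin on the bench below the bottom of the groove; x along the groove, away from the robot, to the stop; y left, the way the cartridge rolls in. The 90-degree groove has its bottom at y = 0, z = 2 mm; its far wall rises to y = 24, z = 26 mm, then a rim to y = 38 mm. Ramp and groove reach from x = -55 to +45 mm.
- cradle_crest (a point): middle of the crest, the edge where the ramp ends and the groove begins: at y = -14, z = 16 mm in the cradle's frame. The flat open ramp rises to it from the bench, its foot at y = -72 mm. Same axes as the cradle. Beware: tall instruments stand behind the work, the front of the middle grey one at world x = 0.568 m (y = -0.10 to 0.12 m), that of the green one at 0.51 m (y above 0.28 m).
- cradle_stop (a point): on the inner face of the blue end stop (at x = 45 mm in the cradle's frame), at the middle height of a cartridge in the groove, z = 23 mm. The stop is an upright plate 8 mm thick, from y = -18 to 38 mm, 40 mm high. Same axes as the cradle.
- cradle_seat (a point): where the centre of the cartridge lies when it is in the groove and against the stop: x = 0, y = 0, z = 23 mm in the cradle's frame. Its near end then lies 10 mm inside the near end of the groove, which is 32 mm wide at z = 18 mm and open at the near end and above, so that a fingertip can follow it. It slides along the groove with dry friction, about 0.5 to 1.5 N of push.
- small_bottle: small clear glass bottle with a blue cap, 56 mm across, 105 mm tall, standing on the bench well to the right of the cartridge (origin: centre of its underside); leave alone
- jar: squat white jar with a black lid, 58 mm across, 66 mm tall, standing to the left of the cradle (origin: centre of its underside); leave alone
- beaker: small clear beaker, 46 mm across, 59 mm tall, standing behind the cradle (origin: centre of its underside); leave alone
- spanner: open-ended spanner lying flat, 131 mm long, 29 mm wide, 4 mm thick, to the right of the cartridge (origin: centre of its underside); leave alone
- timer: white bench timer, 58 x 66 x 18 mm, lying at the far right (origin: centre of its underside); leave alone
Things that resemble listed ones, but are neither listed nor needed, are in the scene too. There is more than one size of the cartridge; the one meant has the size given above.

How it is judged:
By the outcome, as a careful person would: the job done as asked, in the order asked, and still so for the second after the job is handed in, with the robot touching nothing.
It also fails if it takes over 58 s, if anything falls off the work surface, if the arm or the gripper's body presses on something with over 40 N, if the wrist force passes 120 N, or if a joint passes its speed limit or range.

## Working session

There is one attempt and no reset: what is moved stays moved. The work goes in short steps, Python scripts to look and compute and a shell command to move; the robot and the scene stay as the last step left them, time stands still between calls to the robot, and variables do not carry over. Pictures are saved under pics/ and viewed, at most 10 in all, crops included, and the job is handed in when it is done.

```bash
mkdir -p pics; ls; cat > h.py <<'E'
import numpy as np, cv2
from cell import ctrl
def snap(n,f):
    im=ctrl.get_image(n); cv2.imwrite(f,im["pixels"][:,:,::-1]); 
    np.save(f+'.npy',{k:v for k,v in im.items()},allow_pickle=True); return im
def K(im):
    return np.array([[im["fx"],0,im["cx"]],[0,im["fy"],im["cy"]],[0,0,1]])
def proj(im,P):
    T=np.linalg.inv(np.array(im["pose"])); p=np.atleast_2d(P)@T[:3,:3].T+T[:3,3]
    a=p[:,0]/-p[:,2]; b=-p[:,1]/-p[:,2]; s=1+im["k1"]*(a*a+b*b)
    return np.c_[im["fx"]*a*s+im["cx"],im["fy"]*b*s+im["cy"]]
def back(im,uv,z):
    uv=np.atleast_2d(np.float64(uv)); d=np.c_[(uv[:,0]-im["cx"])/im["fx"],(uv[:,1]-im["cy"])/im["fy"]]
    s=d.copy()
    for _ in range(20): s=d/(1+im["k1"]*(s**2).sum(1,keepdims=True))
    T=np.array(im["pose"]); r=np.c_[s[:,0],-s[:,1],-np.ones(len(s))]@T[:3,:3].T
    return T[:3,3]+r*((np.asarray(z)-T[2,3])/r[:,2])[:,None]
def load(f): return np.load(f+'.npy',allow_pickle=True).item()
E
python3 - <<'E'
from h import *
for n in("top","side"):
    im=snap(n,f"pics/{n}0.png"); print(n,im["fx"],im["k1"],np.round(im["pose"],3).tolist())
s=ctrl.read_state(); print(s)
E
```

```text
pics
top 386.8421897352017 0.024716610222471607 [[0.005, 0.996, -0.09, 475.955], [-1.0, 0.005, -0.005, -80.016], [-0.005, 0.09, 0.996, 1333.341], [0.0, 0.0, 0.0, 1.0]]
side 394.55895350257595 -0.08012529594916312 [[0.988, 0.068, -0.139, 353.529], [-0.155, 0.44, -0.884, -1494.779], [0.001, 0.895, 0.445, 771.41], [0.0, 0.0, 0.0, 1.0]]
{'clock': 0.1, 'qpos': array([-1.37681903,  0.6292719 ,  0.03845479,  1.51827178, -0.02698754,
        0.99631571, -0.02001288]), 'qd': array([ 0.00056759, -0.00237798, -0.00074991, -0.00107866,  0.00027006,
       -0.00024795,  0.00029584]), 'tau': array([ 2.89115153e-03, -5.64529252e+01,  1.23043466e+00, -1.93974692e+01,
        1.13170064e-02,  5.44402254e-03,  7.64967012e-06]), 'eef_pos': array([166.78596428, 627.60376611, 205.9682354 ]), 'tool_rot': array([-3.13984455e+00,  3.52856644e-05,  2.88180109e+00]), 'force': array([-0.96629675,  0.34821392,  0.55743453]), 'torque': array([-0.00847171, -0.06307132, -0.07798344]), 'gripper_force': 0.0, 'width': 84.90612737150623}
```

View pics/top0.png

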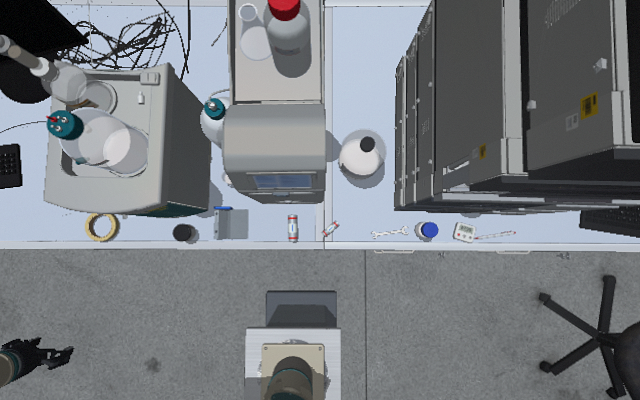

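View pics/side0.png

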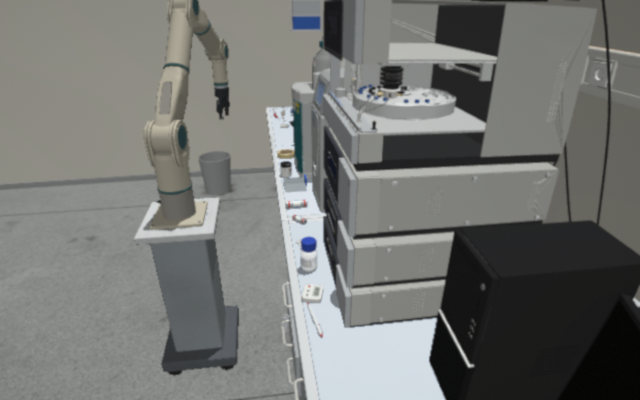

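The top view shows the cradle at (231,223) with its blue stop at (223,208), and the jar at (184,232). Two things could be the cartridge: the bar lying along the groove at (293,228), about 26 px ≈ 90 mm long, and the smaller, skewed one at (331,228). I take the one at (293,228) and check it in a close crop.

```bash
python3 - <<'E'
from h import *
t=load('pics/top0.png'); s=load('pics/side0.png')
a=cv2.resize(t["pixels"][195:255,200:350,::-1],None,fx=5,fy=5,interpolation=cv2.INTER_CUBIC)
b=cv2.resize(s["pixels"][145:235,265:345,::-1],None,fx=3.3,fy=3.3,interpolation=cv2.INTER_CUBIC)
o=np.zeros((600,750,3),np.uint8); o[:300,:750]=a; o[300:300+b.shape[0],:b.shape[1]]=b[:300]
cv2.imwrite('pics/c0.png',o)
for uv,z in [((293,228),15),((293,214.5),15),((293,241.5),15),((231,238),16),((223,208),40),((331,228),10),((300,245),0)]: print(uv,back(t,uv,[z]).round(1))
E
```

```text
(293, 228) [[484.2   2.1  15. ]]
(293, 214.5) [[530.    2.5  15. ]]
(293, 241.5) [[438.6   1.6  15. ]]
(231, 238) [[449.5 211.5  16. ]]
(223, 208) [[549.6 235.4  40. ]]
(331, 228) [[ 484.9 -127.2   10. ]]
(300, 245) [[426.5 -21.6   0. ]]
```

View pics/c0.png

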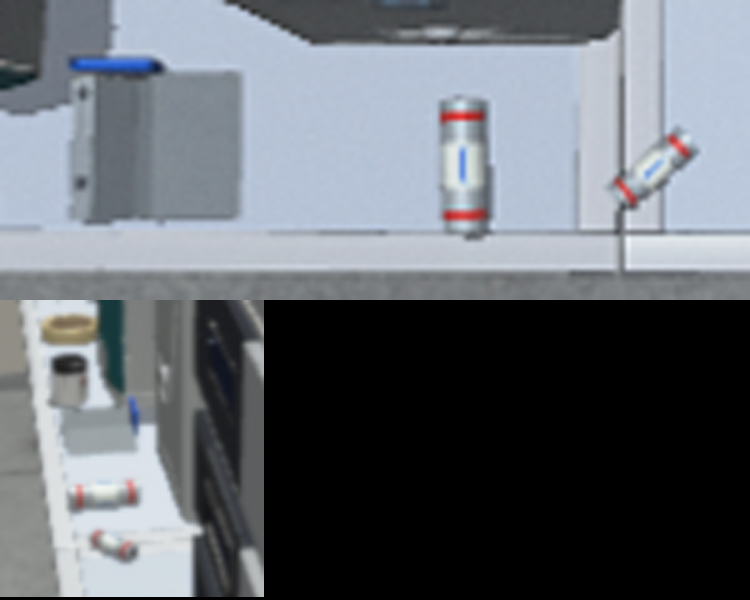

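The crop shows the cradle with its ramp foot at about (248,224), the blue stop at (223,207), and the long bar with two red rings at (293,228). The lookalike at (331,228) is clearly smaller (about 64 mm), so I take the bar at (293,228). Next I fit the poses.

```bash
cat > fit.py <<'E'
from h import *
from scipy.optimize import least_squares
def c2s(p): return (np.array(p,float)+.5)/5-.5+np.array([200,195])
def ringpose(im,box,z):
    v0,v1,u0,u1=box; p=im["pixels"][v0:v1,u0:u1].astype(float)
    w=np.clip(p[:,:,0]-np.maximum(p[:,:,1],p[:,:,2])-40,0,None); vv,uu=np.mgrid[v0:v1,u0:u1]
    m=(v0+v1)/2; m=(vv*w).sum()/w.sum(); r=[]
    for s in (vv<m,vv>=m): r.append([(uu*w*s).sum()/(w*s).sum(),(vv*w*s).sum()/(w*s).sum()])
    P=back(im,r,[z,z]); d=P[0]-P[1]; return P.mean(0),np.arctan2(d[1],d[0]),np.linalg.norm(d[:2]),r
if __name__=="__main__":
    t=load('pics/top0.png')
    print('cart',ringpose(t,(208,246,284,302),26))
    B=lambda p,z: back(t,c2s(p),[z])[0]
    M=[((-55,-72,0),(240,217)),((45,-72,0),(243,72)),((-55,38,26),(71,220)),((-55,24,26),(98,219)),((-55,-14,16),(152,217)),((45,-14,16),(155,72)),((45,24,26),(103,72))]
    for m,p in M: print(m,B(p,m[2]).round(1))
    def f(q):
        c,s=np.cos(q[2]),np.sin(q[2]); P=[(q[0]+c*m[0]-s*m[1],q[1]+s*m[0]+c*m[1],m[2]) for m,_ in M]
        return (proj(t,P)-np.array([c2s(p) for _,p in M])).ravel()
    r=least_squares(f,[500,220,0]); print(r.x,r.fun.round(2))
E
python3 fit.py
```

```text
cart (array([485.24597698,   4.85323825,  26.        ]), np.float64(0.03567696370621172), np.float64(66.49947179547394), [[np.float64(291.7233848953594), np.float64(217.7725204731574)], [np.float64(292.214734950584), np.float64(237.57951482479785)]])
(-55, -72, 0) [449.4 158.2   0. ]
(45, -72, 0) [548.9 158.2   0. ]
(-55, 38, 26) [447.5 266.9  26. ]
(-55, 24, 26) [448.2 248.8  26. ]
(-55, -14, 16) [449.5 214.8  16. ]
(45, -14, 16) [547.7 215.3  16. ]
(45, 24, 26) [547.  248.2  26. ]
[5.03241229e+02 2.28092681e+02 4.95610675e-03] [ 0.68  0.24  0.56  0.08  0.32 -0.18 -0.91  0.02  0.29  0.35  0.3  -0.18
 -1.21 -0.34]
```

```bash

python3 -m handwheel '[[[0,0,0],[0,-0.04,0],0.5],[[0,0,0],[0,-0.04,0],0.5],[[0,0,0],[0,-0.04,0],0.5],[[0,0,0],[0,-0.04,0],0.5]]'
python3 -m handwheel '[[[0,0,4.4],[-0.039,0,0],0.5],[[0,0,4.4],[-0.039,0,0],0.5],[[0,0,4.4],[-0.039,0,0],0.5],[[0,0,4.4],[-0.039,0,0],0.5],[[0,0,4.4],[-0.039,0,0],0.5]]'
python3 -m handwheel '[[[0,0,4.4],[-0.039,0,0],0.5],[[0,0,4.4],[-0.039,0,0],0.5],[[0,0,4.4],[-0.039,0,0],0.5],[[0,0,4.4],[-0.039,0,0],0.5],[[0,0,4.4],[-0.039,0,0],0.5]]'
```

```text
clock: 0.43
eef_pos: [125.3, 471.3, 206.2]
tool_rot: [-3.14, 0.0, 2.882]
force: [-0.6, -0.7, 0.0]
width: 43.1
gripper_force: 0.0
clock: 0.85
eef_pos: [305.0, 395.1, 206.8]
tool_rot: [3.141, 0.0, 2.495]
force: [0.6, 0.7, 0.1]
width: 43.0
gripper_force: 0.0
clock: 1.27
eef_pos: [440.1, 255.7, 206.6]
tool_rot: [3.141, 0.0, 2.11]
force: [1.0, -0.4, 0.5]
width: 42.7
gripper_force: 0.0
```

```bash

python3 -m handwheel '[[[0,0,4.4],[-0.037,-0.008,0],0.5],[[0,0,4.4],[-0.037,-0.008,0],0.5],[[0,0,4.4],[-0.037,-0.008,0],0.5],[[0,0,4.4],[-0.037,-0.006,0],0.5],[[0,0,4.4],[-0.037,-0.006,0],0.5]]'
python3 -m handwheel '[[[0,0,4.4],[-0.039,0,0],0.5],[[0,0,4.4],[-0.039,0,0],0.5],[[0,0,0],[-0.035,0,0],0.5],[[0,0,0],[0,0,0],0.5],[[0,0,0],[0,0,0],0.5]]'
```

```text
clock: 1.68
eef_pos: [476.0, 71.0, 206.7]
tool_rot: [3.141, 0.0, 1.726]
force: [-0.1, 0.2, 0.1]
width: 42.8
gripper_force: 0.0
clock: 2.1
eef_pos: [484.8, -41.9, 206.7]
tool_rot: [-3.141, 0.001, 1.571]
force: [0.4, -0.0, -0.3]
width: 42.3
gripper_force: 0.0
```

```bash

python3 -m handwheel '[[[0,0,0],[-0.012,0,0.04],0.5],[[0,0,0],[0,0,0.04],0.5],[[0,0,0],[0,0,0.04],0.5],[[0,0,0],[0,0,0.04],0.5],[[0,0,0],[0,0,0.02],0.5]]'
python3 -m handwheel '[[[0,0,0],[0,0,0.01],0.5],[[0,0,0],[0,0,0.009],0.5],[[0,0,0],[0,0,0],0.5],[[0,0,0],[0,0,0],0.5]]'
python3 - <<'E'
from h import *
for n in("top","side"): snap(n,f"pics/{n}1.png")
t=load('pics/top1.png'); s=load('pics/side1.png')
a=cv2.resize(t["pixels"][195:255,200:350,::-1],None,fx=5,fy=5,interpolation=cv2.INTER_CUBIC)
b=cv2.resize(s["pixels"][165:225,250:350,::-1],None,fx=5,fy=5,interpolation=cv2.INTER_CUBIC)
o=np.zeros((600,750,3),np.uint8); o[:300]=a; o[300:,:500]=b
cv2.imwrite('pics/c1.png',o)
E
```

```text
clock: 2.52
eef_pos: [482.8, -48.9, 23.0]
tool_rot: [-3.136, -0.002, 1.579]
force: [-0.4, -0.3, -0.3]
width: 42.5
gripper_force: 0.0
clock: 2.85
eef_pos: [486.0, -51.1, 8.5]
tool_rot: [3.14, -0.0, 1.577]
force: [0.3, 0.6, 0.3]
width: 42.7
gripper_force: 0.0
```

View pics/c1.png

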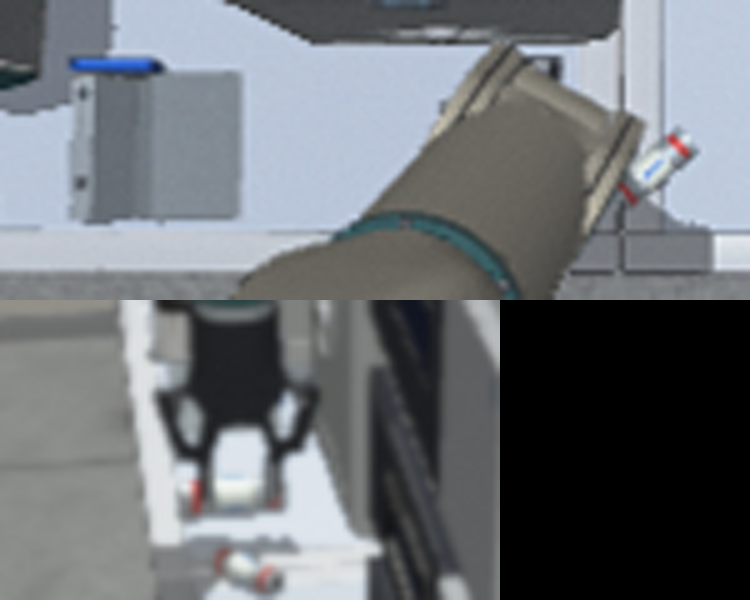

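The side crop shows both fingertips down at the bench on the right of the cartridge, which lies across and between them. Its red rings are at about crop (190,490) and (278,500). The top view is hidden by the arm. I push slowly.

```bash

python3 -m handwheel '[[[0,0,0],[0.004,0,0],0.5],[[0,0,0],[0.004,0,0],0.5],[[0,0,0],[0.004,0,0],0.5],[[0,0,0],[0.004,0,0],0.5],[[0,0,0],[0.004,0,0],0.5]]'
python3 -m handwheel '[[[0,0,0],[0.003,0,0],0.5],[[0,0,0],[0.003,0,0],0.5],[[0,0,0],[0.003,0,0],0.5],[[0,0,0],[0.003,0,0],0.5],[[0,0,0],[0.003,0,0],0.5]]'
python3 -m handwheel '[[[0,0,0],[0.003,0,0],0.5],[[0,0,0],[0.003,0,0],0.5],[[0,0,0],[0.003,0,0],0.5],[[0,0,0],[0.003,0,0],0.5],[[0,0,0],[0.003,0,0],0.5]]'
python3 -m handwheel '[[[0,0,0],[0.003,0,0],0.5],[[0,0,0],[0.003,0,0],0.5],[[0,0,0],[0.003,0,0],0.5],[[0,0,0],[0.003,0,0],0.5],[[0,0,0],[0.003,0,0],0.5]]'
python3 - <<'E'
from h import *
s=snap("side","pics/side2.png"); t=snap("top","pics/top2.png")
b=cv2.resize(s["pixels"][165:225,250:350,::-1],None,fx=5,fy=5,interpolation=cv2.INTER_CUBIC)
a=cv2.resize(t["pixels"][195:255,200:350,::-1],None,fx=5,fy=5,interpolation=cv2.INTER_CUBIC)
o=np.zeros((600,750,3),np.uint8); o[:300]=a; o[300:,:500]=b
cv2.imwrite('pics/c2.png',o)
E
```

```text
clock: 3.37
eef_pos: [485.3, -30.7, 8.1]
tool_rot: [3.141, -0.0, 1.577]
force: [-0.2, -0.2, -0.3]
width: 42.6
gripper_force: 0.0
clock: 3.78
eef_pos: [485.1, -16.3, 7.8]
tool_rot: [-3.141, 0.0, 1.576]
force: [-1.1, 0.2, 0.3]
width: 43.0
gripper_force: 0.0
clock: 4.2
eef_pos: [485.0, -1.2, 7.9]
tool_rot: [-3.142, -0.0, 1.576]
force: [0.6, 0.3, -0.2]
width: 43.0
gripper_force: 0.0
clock: 4.62
eef_pos: [484.9, 13.8, 7.9]
tool_rot: [-3.142, 0.0, 1.576]
force: [0.5, -0.5, -0.4]
width: 42.7
gripper_force: 0.0
```

View pics/c2.png

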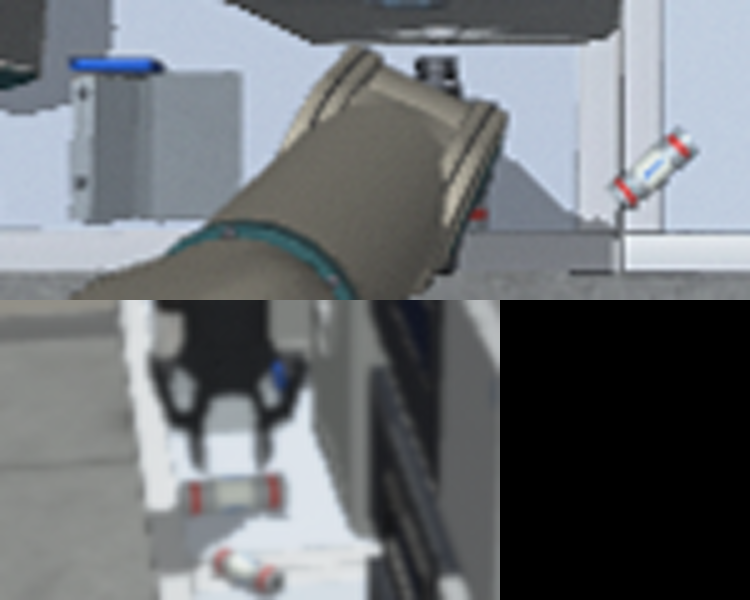

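```bash
python3 - <<'E'
from h import *
st=ctrl.read_state(); print(st['eef_pos'],st['width'])
for f in ('side0','side2','top0','top2'):
    im=load(f'pics/{f}.png')
    print(f,proj(im,[[485,13.8,8],[485,3,15],[440,3,15],[530,3,15],[485,-51,8],[503,228,2],[485+21,13.8,12],[485-21,13.8,12]]).round(1).tolist())
E
```

```text
[484.90808329  14.24873955   7.86621204] 42.48668034912655
side0 [[296.1, 204.0], [296.4, 203.6], [285.8, 204.4], [306.8, 202.9], [297.7, 210.9], [295.4, 184.9], [301.0, 202.8], [291.2, 203.5]]
side2 [[296.1, 204.0], [296.4, 203.6], [285.8, 204.4], [306.8, 202.9], [297.7, 210.9], [295.4, 184.9], [301.0, 202.8], [291.2, 203.5]]
top0 [[289.7, 227.8], [292.7, 227.8], [292.6, 241.1], [292.9, 214.5], [308.7, 227.8], [227.5, 222.2], [289.7, 221.6], [289.5, 233.9]]
top2 [[289.7, 227.8], [292.7, 227.8], [292.6, 241.1], [292.9, 214.5], [308.7, 227.8], [227.5, 222.2], [289.7, 221.6], [289.5, 233.9]]
```

```bash
python3 - <<'E'
from h import *
r=[cv2.resize(load(f'pics/side{i}.png')["pixels"][176:218,280:314,::-1],(266,328),interpolation=cv2.INTER_CUBIC) for i in (0,1,2)]
q=[cv2.resize(load(f'pics/top{i}.png')["pixels"][205:248,270:315,::-1],(266,254),interpolation=cv2.INTER_CUBIC) for i in (0,1,2)]
cv2.imwrite('pics/c3.png',np.vstack([np.hstack(r),np.hstack(q)]))
E
```

```text
(no output)
```

View pics/c3.png

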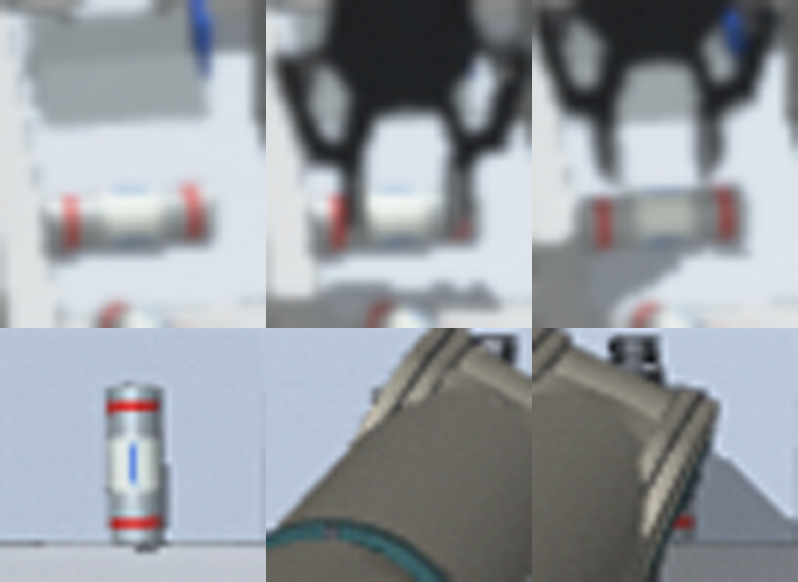

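The cartridge has not moved. The fingertips passed just above it, about 20 mm higher in the image than the TCP suggests. I'll go back over it and come down in small steps, watching the force.

```bash

python3 -m handwheel '[[[0,0,0],[0,0,-0.02],0.5],[[0,0,0],[-0.025,0,0],0.5],[[0,0,0],[-0.025,0,0],0.5],[[0,0,0],[-0.017,0,0],0.5],[[0,0,0],[0,0,0.02],0.5]]'
python3 -m handwheel '[[[0,0,0],[0,0,0.002],0.5],[[0,0,0],[0,0,0.002],0.5],[[0,0,0],[0,0,0],0.5],[[0,0,0],[0,0,0],0.5]]'
python3 - <<'E'
from h import *
s=snap("side","pics/side3.png"); st=ctrl.read_state(); print(st['eef_pos'],st['force'],st['qpos'])
b=cv2.resize(s["pixels"][165:225,260:340,::-1],(800,600),interpolation=cv2.INTER_CUBIC)
cv2.imwrite('pics/c4.png',b)
E
```

```text
clock: 5.13
eef_pos: [488.1, -59.0, 10.4]
tool_rot: [3.134, 0.004, 1.57]
force: [1.1, -0.3, -0.3]
width: 42.5
gripper_force: 0.0
clock: 5.47
eef_pos: [485.4, -52.8, 4.1]
tool_rot: [-3.142, -0.0, 1.577]
force: [-0.3, -0.6, -0.1]
width: 42.4
gripper_force: 0.0
[485.57351196 -52.79885121   4.25315275] [-0.01459333  0.19591392  0.58581537] [-0.08633007  0.7629316   0.20587236  2.11311017 -0.48345088  0.30941187
  0.53383629]
```

View pics/c4.png

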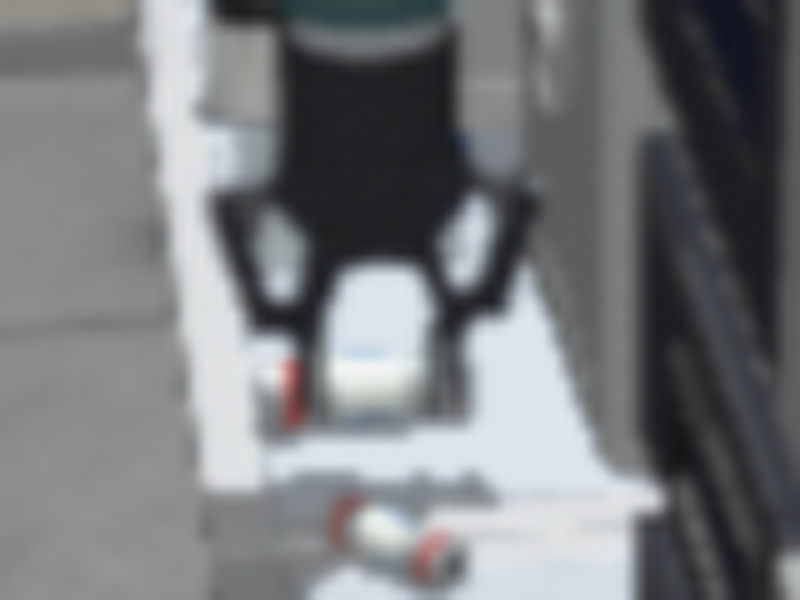

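The tips (crop about (315,405) and (450,412), so v ≈ 206) still look well above the bench for z = 4. I lower gently until a touch or clearly low.

```bash

python3 -m handwheel '[[[0,0,0],[0,0,0.002],0.5],[[0,0,0],[0,0,0],0.5],[[0,0,0],[0,0,0],0.5]]'
python3 -m handwheel '[[[0,0,0],[0,0,0.002],0.5],[[0,0,0],[0,0,0],0.5],[[0,0,0],[0,0,0],0.5]]'

```

```text
clock: 5.77
eef_pos: [485.4, -53.2, 2.0]
tool_rot: [3.141, -0.0, 1.577]
force: [0.9, 1.0, -0.5]
width: 42.6
gripper_force: 0.0
clock: 6.02
eef_pos: [485.2, -53.5, -0.2]
tool_rot: [-3.141, -0.0, 1.576]
force: [0.2, -0.0, -0.5]
width: 43.1
gripper_force: 0.0
```

```bash

python3 -m handwheel '[[[0,0,0],[0,0,0.002],0.5],[[0,0,0],[0,0,0],0.5],[[0,0,0],[0,0,0],0.5]]'
python3 -m handwheel '[[[0,0,0],[0,0,0.002],0.5],[[0,0,0],[0,0,0],0.5],[[0,0,0],[0,0,0],0.5]]'

```

```text
clock: 6.27
eef_pos: [485.2, -53.5, -2.3]
tool_rot: [-3.141, -0.0, 1.576]
force: [-0.2, -0.2, 0.6]
width: 42.7
gripper_force: 0.0
clock: 6.52
eef_pos: [485.2, -53.5, -4.2]
tool_rot: [-3.141, -0.0, 1.576]
force: [0.3, -0.5, 0.1]
width: 43.0
gripper_force: 0.0
```

```bash

for i in 1; do
python3 -m handwheel '[[[0,0,0],[0,0,0.002],0.5],[[0,0,0],[0,0,0],0.5],[[0,0,0],[0,0,0],0.5]]'; done | grep -E 'eef|force'
python3 -m handwheel '[[[0,0,0],[0,0,0.002],0.5],[[0,0,0],[0,0,0],0.5],[[0,0,0],[0,0,0],0.5]]' | grep -E 'eef|force'

```

```text
eef_pos: [485.2, -53.5, -6.2]
force: [-0.8, -1.2, 0.2]
gripper_force: 0.0
eef_pos: [485.2, -53.5, -8.2]
force: [-0.3, 0.1, -0.1]
gripper_force: 0.0
```

```bash
python3 - <<'E'
from h import *
# visible tip rows in side view vs time: dark finger mask profile
s=snap("side","pics/side4.png"); a=s["pixels"].astype(int)
b=load('pics/side0.png')["pixels"].astype(int)
for u in (289,290,291,292,302,303,304,305):
    print(u,[f"{v}:{a[v,u].tolist()}/{b[v,u].tolist()}" for v in range(200,214,2)])
E
```

```text
289 ['200:[44, 37, 39]/[219, 214, 222]', '202:[134, 83, 82]/[227, 166, 166]', '204:[109, 69, 68]/[170, 104, 103]', '206:[90, 58, 59]/[132, 77, 77]', '208:[105, 103, 108]/[133, 130, 136]', '210:[208, 218, 225]/[209, 219, 226]', '212:[172, 181, 190]/[220, 227, 234]']
290 ['200:[36, 36, 38]/[217, 221, 227]', '202:[68, 53, 55]/[225, 214, 216]', '204:[74, 63, 64]/[160, 139, 140]', '206:[66, 57, 58]/[125, 108, 108]', '208:[92, 93, 98]/[148, 152, 160]', '210:[202, 211, 220]/[217, 224, 231]', '212:[157, 165, 173]/[220, 227, 234]']
291 ['200:[55, 58, 60]/[213, 221, 226]', '202:[84, 87, 88]/[222, 226, 228]', '204:[96, 98, 100]/[153, 155, 157]', '206:[84, 86, 88]/[119, 121, 122]', '208:[94, 97, 100]/[155, 162, 170]', '210:[180, 188, 197]/[220, 226, 233]', '212:[155, 162, 170]/[220, 227, 233]']
292 ['200:[129, 135, 136]/[217, 223, 227]', '202:[149, 155, 153]/[222, 228, 229]', '204:[124, 128, 128]/[156, 162, 162]', '206:[99, 103, 104]/[122, 127, 127]', '208:[104, 109, 113]/[157, 164, 171]', '210:[169, 177, 186]/[220, 226, 233]', '212:[154, 162, 170]/[220, 227, 234]']
302 ['200:[157, 164, 168]/[21
[... 346 characters left out ...]
[135, 125, 127]', '206:[85, 88, 90]/[119, 112, 115]', '208:[146, 153, 159]/[206, 217, 224]', '210:[213, 222, 229]/[220, 227, 233]', '212:[155, 163, 171]/[220, 227, 234]']
304 ['200:[47, 50, 52]/[222, 150, 152]', '202:[81, 84, 86]/[193, 124, 124]', '204:[94, 97, 99]/[143, 89, 90]', '206:[96, 100, 102]/[124, 101, 103]', '208:[136, 143, 148]/[206, 217, 224]', '210:[212, 221, 228]/[220, 227, 234]', '212:[165, 174, 183]/[220, 227, 234]']
305 ['200:[41, 43, 45]/[219, 192, 195]', '202:[71, 74, 76]/[185, 136, 137]', '204:[78, 80, 83]/[140, 92, 91]', '206:[84, 87, 90]/[125, 109, 112]', '208:[169, 178, 186]/[206, 216, 224]', '210:[218, 225, 233]/[220, 227, 234]', '212:[184, 193, 203]/[220, 227, 234]']
```

Tip bottoms at v ≈ 208.5, which puts the tips near z ≈ 19 for a TCP reading of -8, so the half-open tips sit about 25 mm behind the TCP. I lower further by the force sensor.

```bash

python3 -m handwheel '[[[0,0,0],[0,0,0.002],0.5],[[0,0,0],[0,0,0],0.5],[[0,0,0],[0,0,0.002],0.5],[[0,0,0],[0,0,0],0.5],[[0,0,0],[0,0,0],0.5]]'| grep -E 'eef|force'

```

```text
eef_pos: [485.2, -53.5, -12.3]
force: [0.4, 0.5, -0.0]
gripper_force: 0.0
```

```bash

python3 -m handwheel '[[[0,0,0],[0,0,0.002],0.5],[[0,0,0],[0,0,0],0.5],[[0,0,0],[0,0,0.001],0.5],[[0,0,0],[0,0,0],0.5],[[0,0,0],[0,0,0],0.5]]'| grep -E 'eef|force'

```

```text
eef_pos: [485.3, -53.5, -15.2]
force: [0.4, 0.4, 1.0]
gripper_force: 0.0
```

```bash

python3 -m handwheel '[[[0,0,0],[0,0,0.001],0.5],[[0,0,0],[0,0,0],0.5],[[0,0,0],[0,0,0.001],0.5],[[0,0,0],[0,0,0],0.5],[[0,0,0],[0,0,0],0.5]]'| grep -E 'eef|force'

```

```text
eef_pos: [485.3, -53.5, -17.2]
force: [-0.8, -0.3, 0.7]
gripper_force: 0.0
```

```bash

python3 -m handwheel '[[[0,0,0],[0,0,0.001],0.5],[[0,0,0],[0,0,0],0.5],[[0,0,0],[0,0,0.001],0.5],[[0,0,0],[0,0,0],0.5],[[0,0,0],[0,0,0],0.5]]'| grep -E 'eef|force'
python3 - <<'E'
from h import *
s=snap("side","pics/side5.png"); a=s["pixels"].astype(int)
for u in (289,290,291,303,304,305):
    print(u,[f"{v}:{a[v,u].sum()//3}" for v in range(204,218)])
for z in (0,10,20): print(z,proj(s,[[485-29,-53.5,z],[485+29,-53.5,z]]).round(1).tolist())
E
```

```text
eef_pos: [485.3, -53.5, -19.2]
force: [0.3, -1.1, 0.1]
gripper_force: 0.0
289 ['204:67', '205:70', '206:67', '207:69', '208:85', '209:120', '210:170', '211:191', '212:159', '213:138', '214:136', '215:135', '216:132', '217:127']
290 ['204:47', '205:56', '206:59', '207:60', '208:66', '209:81', '210:112', '211:140', '212:139', '213:136', '214:136', '215:136', '216:133', '217:127']
291 ['204:65', '205:81', '206:84', '207:85', '208:86', '209:86', '210:93', '211:109', '212:126', '213:134', '214:136', '215:134', '216:129', '217:123']
303 ['204:89', '205:87', '206:86', '207:99', '208:120', '209:132', '210:148', '211:151', '212:135', '213:134', '214:142', '215:170', '216:210', '217:211']
304 ['204:89', '205:98', '206:99', '207:100', '208:104', '209:110', '210:128', '211:143', '212:137', '213:136', '214:153', '215:190', '216:218', '217:216']
305 ['204:73', '205:79', '206:81', '207:86', '208:94', '209:112', '210:154', '211:182', '212:153', '213:139', '214:153', '215:194', '216:220', '217:219']
0 [[290.9, 213.4], [304.8, 212.4]]
10 [[290.8, 211.3], [304.7, 210.3]]
20 [[290.7, 209.1], [304.7, 208.2]]
```

```bash

python3 -m handwheel '[[[0,0,0],[0,0,0.001],0.5],[[0,0,0],[0,0,0],0.5],[[0,0,0],[0,0,0.001],0.5],[[0,0,0],[0,0,0],0.5],[[0,0,0],[0,0,0],0.5]]'| grep -E 'eef|force'
python3 -m handwheel '[[[0,0,0],[0.004,0,0],0.5],[[0,0,0],[0.004,0,0],0.5],[[0,0,0],[0.004,0,0],0.5],[[0,0,0],[0.004,0,0],0.5],[[0,0,0],[0.002,0,0],0.5]]'| grep -E 'eef|force'
python3 -m handwheel '[[[0,0,0],[0.003,0,0],0.5],[[0,0,0],[0.003,0,0],0.5],[[0,0,0],[0.003,0,0],0.5],[[0,0,0],[0.003,0,0],0.5],[[0,0,0],[0.003,0,0],0.5]]'| grep -E 'eef|force'
python3 -m handwheel '[[[0,0,0],[0.003,0,0],0.5],[[0,0,0],[0.003,0,0],0.5],[[0,0,0],[0.003,0,0],0.5],[[0,0,0],[0.003,0,0],0.5],[[0,0,0],[0.003,0,0],0.5]]'| grep -E 'eef|force'
cat > car.py <<'E'
import sys; from h import *
from scipy import ndimage
# side view: red blobs (rings) of cartridge -> world at ring height z
z=float(sys.argv[1]) if len(sys.argv)>1 else 15.
s=ctrl.get_image("side"); p=s["pixels"].astype(int); m=(p[:,:,0]-np.maximum(p[:,:,1],p[:,:,2])>35)
m[:,:278]=0; m[:,322:]=0; m[:165]=0; m[225:]=0
l,n=ndimage.label(m)
for i in range(1,n+1):
    v,u=np.where(l==i)
    if len(u)>2: print(len(u),round(u.mean(),1),round(v.mean(),1),back(s,[[u.mean(),v.mean()]],[z])[0].round(0))
E
python3 car.py
```

```text
eef_pos: [485.3, -53.5, -21.2]
force: [0.0, -0.6, -0.1]
gripper_force: 0.0
eef_pos: [485.2, -34.4, -21.2]
force: [0.5, 1.0, -0.6]
gripper_force: 0.0
eef_pos: [485.2, -20.4, -21.1]
force: [-0.6, 0.2, 0.8]
gripper_force: 0.1
eef_pos: [485.1, -5.2, -21.1]
force: [-0.2, -0.4, 0.2]
gripper_force: 0.1
4 293.5 216.0 [ 463. -105.   15.]
4 302.2 219.8 [ 494. -141.   15.]
```

```bash
sed -i 's/m=(p\[.*$/m=(p[:,:,0]>1.22*np.maximum(p[:,:,1],p[:,:,2]))\&(p[:,:,0]>55)/' car.py; python3 car.py; python3 - <<'E'
from h import *
a=ctrl.get_image("side")["pixels"].astype(int); b=load('pics/side5.png')["pixels"].astype(int)
for v in range(192,213,2): print(v,[f"{a[v,u,0]}/{a[v,u,1]}" for u in range(283,311,2)])
E
```

```text
5 293.4 216.4 [ 462. -108.   15.]
6 302.0 220.3 [ 492. -146.   15.]
192 ['51/54', '124/131', '188/197', '108/114', '33/35', '91/96', '142/149', '146/154', '135/141', '60/63', '138/145', '197/206', '75/79', '62/64']
194 ['102/104', '103/108', '182/190', '76/80', '54/57', '189/198', '220/227', '220/227', '218/225', '131/138', '76/80', '113/118', '39/41', '108/114']
196 ['157/161', '45/48', '48/50', '37/39', '103/109', '214/222', '221/228', '222/228', '221/228', '154/162', '42/45', '38/40', '60/64', '167/176']
198 ['201/206', '96/99', '69/68', '36/38', '146/152', '228/234', '232/238', '238/242', '230/236', '140/146', '49/52', '133/140', '194/203', '218/225']
200 ['221/224', '196/202', '201/172', '77/63', '112/116', '174/186', '173/193', '178/195', '211/219', '133/138', '78/81', '159/166', '215/222', '221/228']
202 ['224/227', '172/176', '143/140', '69/65', '108/112', '159/165', '172/180', '187/194', '173/179', '103/107', '79/82', '120/125', '206/215', '221/228']
204 ['221/223', '149/152', '111/112', '70/61', '99/103', '145/150', '153/159', '149/155', '142/147', '93/97', '79/81', '115/121', '205/215', '221/228']
206 ['214/218', '137/141', '124/129', '98/102', '95/99', '127/133', '128/134', '128/134', '172/181', '154/162', '145/152', '186/195', '204/214', '221/228']
208 ['156/159', '135/139', '128/134', '126/132', '121/127', '129/136', '129/135', '129/135', '130/136', '130/136', '131/138', '133/140', '139/146', '206/216']
210 ['126/129', '124/127', '125/131', '130/135', '130/136', '130/135', '130/136', '129/135', '129/136', '163/171', '207/217', '209/219', '210/219', '219/226']
212 ['127/130', '124/127', '127/133', '129/136', '129/136', '131/137', '131/137', '139/145', '170/178', '218/224', '221/228', '221/228', '222/228', '222/228']
```

```bash

python3 -m handwheel '[[[0,0,0],[0.004,0,0],0.5],[[0,0,0],[0.004,0,0],0.5],[[0,0,0],[0.004,0,0],0.5],[[0,0,0],[0.004,0,0],0.5],[[0,0,0],[0.004,0,0],0.5]]'| grep -E 'eef|force'
python3 -m handwheel '[[[0,0,0],[0.004,0,0],0.5],[[0,0,0],[0.004,0,0],0.5],[[0,0,0],[0.004,0,0],0.5],[[0,0,0],[0.004,0,0],0.5],[[0,0,0],[0.004,0,0],0.5]]'| grep -E 'eef|force'
python3 -m handwheel '[[[0,0,0],[0.004,0,0],0.5],[[0,0,0],[0.004,0,0],0.5],[[0,0,0],[0.004,0,0],0.5],[[0,0,0],[0.004,0,0],0.5],[[0,0,0],[0.004,0,0],0.5]]'| grep -E 'eef|force'
python3 - <<'E'
from h import *
s=snap("side","pics/side6.png"); t=snap("top","pics/top6.png")
b=cv2.resize(s["pixels"][165:225,270:330,::-1],(600,600),interpolation=cv2.INTER_CUBIC)
a=cv2.resize(t["pixels"][195:255,210:310,::-1],None,fx=2,fy=2,interpolation=cv2.INTER_CUBIC)
o=np.zeros((600,800,3),np.uint8); o[:120,600:]=a; o[:,:600]=b
cv2.imwrite('pics/c6.png',o)
E
```

```text
eef_pos: [484.9, 15.1, -21.1]
force: [-0.4, 0.8, 0.8]
gripper_force: 0.1
eef_pos: [484.8, 35.0, -21.1]
force: [0.1, -0.2, 0.0]
gripper_force: 0.1
eef_pos: [484.7, 54.9, -21.1]
force: [-0.1, 0.1, -0.2]
gripper_force: 0.1
```

View pics/c6.png

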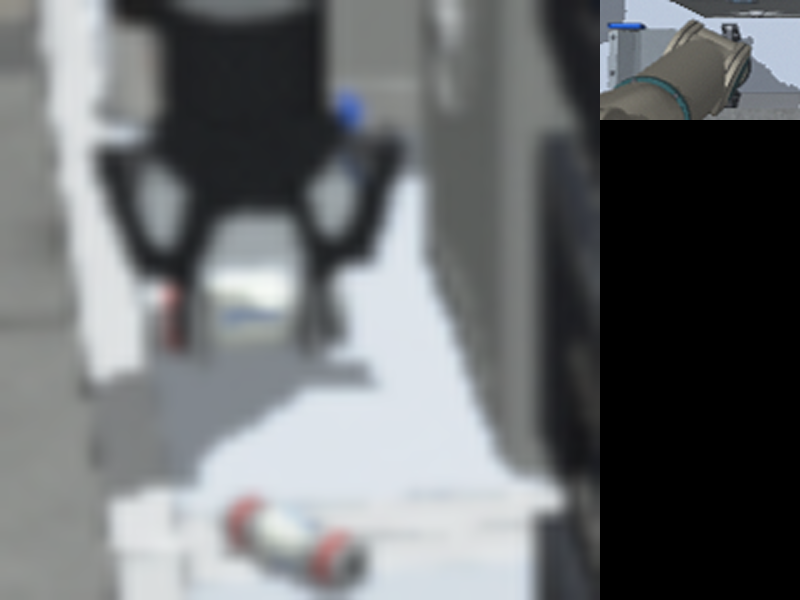

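The picture shows the cartridge rolling ahead of both fingers: band between them at (250,305) in the crop, near ring at (170,315), and it lies square. I go on towards the ramp foot.

```bash

python3 -m handwheel '[[[0,0,0],[0.004,0,0],0.5],[[0,0,0],[0.004,0,0],0.5],[[0,0,0],[0.004,0,0],0.5],[[0,0,0],[0.004,0,0],0.5],[[0,0,0],[0.004,0,0],0.5]]'| grep -E 'eef|force'
python3 -m handwheel '[[[0,0,0],[0.004,0,0],0.5],[[0,0,0],[0.004,0,0],0.5],[[0,0,0],[0.004,0,0],0.5],[[0,0,0],[0.004,0,0],0.5],[[0,0,0],[0.004,0,0],0.5]]'| grep -E 'eef|force'
python3 -m handwheel '[[[0,0,0],[0.004,0,0],0.5],[[0,0,0],[0.004,0,0],0.5],[[0,0,0],[0.004,0,0],0.5],[[0,0,0],[0.004,0,0],0.5],[[0,0,0],[0.004,0,0],0.5]]'| grep -E 'eef|force'
python3 - <<'E'
from h import *
s=snap("side","pics/side7.png"); a=s["pixels"].astype(int)
print(proj(s,[[440,142,15],[530,142,15],[440,142,30],[485,142,0]]).round(1).tolist())
for v in range(184,202,2): print(v,[f"{a[v,u,0]}/{a[v,u,1]}" for u in range(280,312,2)])
E
```

```text
eef_pos: [484.6, 75.0, -21.1]
force: [0.8, -1.1, 0.8]
gripper_force: 0.1
eef_pos: [484.5, 94.9, -21.1]
force: [0.6, -0.2, -0.1]
gripper_force: 0.1
eef_pos: [484.4, 114.9, -21.1]
force: [0.0, -0.0, -0.2]
gripper_force: 0.1
[[283.5, 190.7], [303.1, 189.5], [283.3, 187.8], [293.4, 193.1]]
184 ['199/202', '69/71', '56/59', '49/51', '47/49', '137/144', '156/163', '156/164', '156/163', '108/114', '38/40', '36/39', '40/42', '109/121', '217/225', '220/227']
186 ['216/220', '129/132', '59/62', '33/36', '77/81', '163/171', '179/187', '182/190', '177/186', '111/117', '42/45', '113/118', '129/136', '171/182', '219/226', '220/227']
188 ['221/224', '195/200', '181/187', '88/86', '79/82', '174/181', '231/236', '238/242', '232/238', '142/148', '80/83', '165/172', '162/170', '190/199', '220/227', '220/227']
190 ['222/224', '213/217', '165/165', '95/76', '94/97', '151/156', '167/174', '192/200', '194/202', '110/114', '75/78', '132/137', '163/171', '185/195', '220/227', '220/227']
192 ['221/224', '209/213', '123/122', '82/68', '102/105', '137/143', '134/146', '149/157', '144/151', '90/93', '72/76', '120/125', '204/214', '219/225', '221/228', '221/228']
194 ['221/224', '209/213', '121/125', '97/95', '106/109', '111/116', '133/138', '137/143', '128/134', '106/110', '113/119', '142/149', '206/215', '221/227', '221/228', '221/228']
196 ['196/201', '151/154', '125/130', '128/134', '127/132', '125/131', '128/134', '128/134', '128/134', '130/135', '135/142', '138/145', '150/157', '216/223', '221/228', '221/228']
198 ['126/128', '124/127', '117/121', '127/133', '128/134', '128/134', '127/134', '128/134', '137/143', '193/203', '209/219', '210/220', '208/218', '218/225', '221/227', '221/228']
200 ['125/127', '125/127', '123/126', '128/134', '129/135', '129/135', '131/138', '152/159', '198/208', '220/228', '221/228', '221/228', '221/228', '221/228', '221/228', '221/228']
```

```bash

python3 -m handwheel '[[[0,0,0],[0.004,0,0],0.5],[[0,0,0],[0.004,0,0],0.5],[[0,0,0],[0.003,0,-0.0008],0.5],[[0,0,0],[0.003,0,-0.0008],0.5],[[0,0,0],[0.003,0,-0.0008],0.5]]'| grep -E 'eef|force'
python3 -m handwheel '[[[0,0,0],[0.003,0,-0.0008],0.5],[[0,0,0],[0.003,0,-0.0008],0.5],[[0,0,0],[0.003,0,-0.0008],0.5],[[0,0,0],[0.003,0,-0.0008],0.5],[[0,0,0],[0.003,0,-0.0008],0.5]]'| grep -E 'eef|force'
python3 -m handwheel '[[[0,0,0],[0.003,0,-0.0008],0.5],[[0,0,0],[0.003,0,-0.0008],0.5],[[0,0,0],[0.003,0,-0.0008],0.5],[[0,0,0],[0.003,0,-0.0008],0.5],[[0,0,0],[0.003,0,-0.0008],0.5]]'| grep -E 'eef|force'
python3 - <<'E'
from h import *
s=snap("side","pics/side8.png"); a=s["pixels"].astype(int)
print(proj(s,[[440,187,25],[530,187,25],[503,214,16],[503,252,26],[503,156,0]]).round(1).tolist())
for v in range(176,200,2): print(v,[f"{a[v,u,0]}/{a[v,u,1]}" for u in range(280,312,2)])
E
```

```text
eef_pos: [484.4, 131.4, -18.6]
force: [-0.6, -2.5, 0.8]
gripper_force: 1.3
eef_pos: [484.3, 146.6, -14.6]
force: [0.5, -2.0, 0.4]
gripper_force: 1.3
eef_pos: [484.1, 161.8, -10.6]
force: [0.4, -2.5, 0.9]
gripper_force: 1.3
[[282.7, 184.8], [301.9, 183.6], [295.6, 183.4], [294.8, 178.3], [297.0, 191.5]]
176 ['92/95', '85/87', '131/132', '54/56', '65/68', '159/166', '209/219', '211/221', '154/162', '57/60', '96/98', '50/52', '37/51', '117/125', '136/138', '134/136']
178 ['155/160', '47/49', '48/50', '34/35', '89/94', '154/162', '158/167', '155/164', '144/151', '56/59', '34/37', '41/43', '38/57', '84/109', '126/132', '126/131']
180 ['201/206', '106/110', '64/64', '40/42', '121/128', '154/163', '159/167', '166/175', '146/153', '57/60', '73/77', '126/132', '85/96', '65/87', '124/130', '126/132']
182 ['217/220', '187/193', '186/153', '72/65', '137/145', '166/187', '177/198', '196/215', '197/206', '97/100', '121/126', '158/166', '111/120', '81/97', '154/162', '157/165']
184 ['221/224', '185/191', '154/137', '72/70', '117/121', '171/176', '187/194', '208/216', '159/165', '98/101', '98/102', 
[... 595 characters left out ...]
4', '120/126', '113/118', '111/116', '116/121', '120/125', '121/128', '125/131', '146/153', '136/143', '132/138', '198/207', '219/225', '221/227', '221/228']
194 ['124/127', '123/126', '125/130', '128/134', '128/134', '128/134', '128/134', '131/137', '189/198', '217/224', '211/221', '208/217', '218/225', '221/228', '221/228', '221/228']
196 ['125/127', '124/127', '124/129', '128/134', '129/135', '131/136', '151/158', '194/204', '219/225', '221/228', '220/227', '220/227', '221/228', '221/227', '221/228', '221/228']
198 ['126/128', '125/127', '117/121', '127/133', '134/141', '193/203', '217/224', '220/227', '222/228', '221/227', '220/227', '220/227', '221/227', '221/227', '221/227', '221/228']
```

```bash

python3 -m handwheel '[[[0,0,0],[0.003,0,-0.0008],0.5],[[0,0,0],[0.003,0,-0.0008],0.5],[[0,0,0],[0.003,0,-0.0008],0.5],[[0,0,0],[0.003,0,-0.0008],0.5],[[0,0,0],[0.003,0,-0.0008],0.5]]'| grep -E 'eef|force'
python3 -m handwheel '[[[0,0,0],[0.003,0,-0.0008],0.5],[[0,0,0],[0.002,0,-0.0005],0.5],[[0,0,0],[0.002,0,-0.0005],0.5],[[0,0,0],[0.002,0,-0.0005],0.5],[[0,0,0],[0,0,0],0.5]]'| grep -E 'eef|force'

```

```text
eef_pos: [484.0, 176.8, -6.7]
force: [0.7, -3.3, 0.2]
gripper_force: 1.3
eef_pos: [484.0, 186.3, -4.4]
force: [0.6, -0.3, 0.4]
gripper_force: 0.6
```

```bash

python3 -m handwheel '[[[0,0,0],[0.002,0,-0.0005],0.5],[[0,0,0],[0.002,0,-0.0005],0.5],[[0,0,0],[0,0,0],0.5],[[0,0,0],[0,0,0],0.5]]'| grep -E 'eef|force'
python3 - <<'E'
from h import *
s=snap("side","pics/side9.png"); a=s["pixels"].astype(int)
print(proj(s,[[440,228,23],[530,228,23],[440,214,31],[530,214,31]]).round(1).tolist())
for v in range(170,192,2): print(v,[f"{a[v,u,0]}/{a[v,u,1]}" for u in range(280,312,2)])
E
```

```text
eef_pos: [483.9, 190.4, -3.4]
force: [-0.1, 0.4, 0.1]
gripper_force: 0.0
[[282.1, 181.7], [301.0, 180.5], [282.2, 181.3], [301.3, 180.1]]
170 ['57/59', '133/135', '135/132', '46/47', '39/40', '55/57', '103/108', '92/97', '55/58', '50/66', '38/61', '45/49', '69/71', '124/126', '126/128', '125/128']
172 ['71/73', '118/119', '119/118', '41/42', '76/77', '125/125', '198/207', '202/213', '100/106', '84/88', '57/68', '34/38', '106/110', '131/133', '132/135', '133/136']
174 ['91/94', '49/50', '47/48', '41/43', '122/123', '141/143', '204/214', '219/226', '156/164', '44/47', '36/38', '48/51', '93/111', '131/135', '137/139', '137/140']
176 ['118/120', '63/66', '39/40', '57/59', '136/139', '171/178', '212/220', '212/222', '144/151', '46/49', '96/98', '119/122', '85/102', '118/128', '136/138', '134/136']
178 ['212/218', '196/198', '124/109', '87/90', '193/201', '225/232', '240/244', '228/234', '142/148', '74/78', '166/173', '145/152', '90/105', '86/110', '126/132', '126/132']
180 ['213/218', '197/203', '145/127', '104/106', '200/207', '229/234', '228/232', '215/221', '131/137', '76/78', '140/146
[... 224 characters left out ...]
4']
184 ['219/222', '149/153', '109/97', '106/109', '140/146', '154/161', '155/162', '153/162', '132/138', '135/141', '147/155', '156/165', '148/157', '121/136', '217/225', '220/226']
186 ['211/215', '127/131', '113/118', '102/107', '102/106', '104/108', '117/122', '144/151', '121/127', '128/134', '117/123', '145/153', '156/165', '173/184', '219/226', '220/227']
188 ['216/220', '174/179', '135/141', '91/95', '89/94', '90/94', '90/94', '90/94', '90/94', '90/95', '89/94', '108/113', '156/164', '190/199', '220/227', '220/227']
190 ['147/150', '126/129', '120/126', '93/97', '90/94', '90/94', '91/95', '92/96', '102/107', '139/145', '127/133', '135/141', '165/174', '185/195', '220/227', '220/228']
```

```bash

python3 -m handwheel '[[[0,0,0],[0,0,-0.02],0.5],[[0,0,0],[0,0,-0.03],0.5],[[0,0,0],[-0.03,0,0],0.8],[[0,0,0],[-0.04,0,0],1],[[0,0,0],[-0.04,0,0],1]]'| grep -E 'eef|force'
python3 -m handwheel '[[[0,0,0],[-0.03,0,0],1],[[0,0,0],[0,0,0.03],1],[[0,0,0],[0,0,0.02],1],[[0,0,0],[0,0,0],1],[[0,0,0],[0,0,0],1]]'| grep -E 'eef|force|width'
python3 - <<'E'
from h import *
s=snap("side","pics/side10.png"); t=snap("top","pics/top10.png")
b=cv2.resize(s["pixels"][160:220,265:325,::-1],(400,400),interpolation=cv2.INTER_CUBIC)
a=cv2.resize(t["pixels"][200:250,205:255,::-1],(400,400),interpolation=cv2.INTER_CUBIC)
cv2.imwrite('pics/c10.png',np.hstack([b,a]))
print(proj(s,[[484,50,z] for z in (0,10,20,30)]).round(1).tolist())
E
```

```text
eef_pos: [485.0, 80.1, 47.0]
force: [-0.8, -1.4, -0.1]
gripper_force: 0.0
eef_pos: [483.9, 49.5, -3.9]
force: [0.6, -1.0, 0.6]
width: -0.4
gripper_force: 0.0
[[295.1, 201.9], [295.1, 199.9], [295.0, 197.8], [294.9, 195.8]]
```

View pics/c10.png

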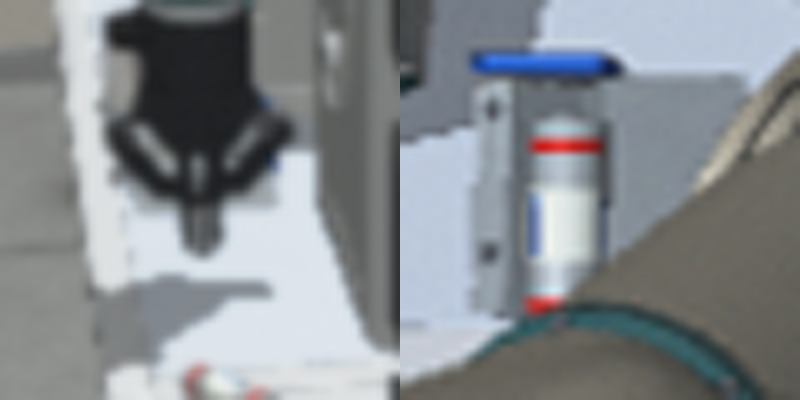

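The right panel shows the cartridge lying in the groove, its far end at about (226,214.4) and short of the blue stop at (223,208). In the left panel the shut fingertip is at v ≈ 198, z ≈ 18 for TCP -4. I find the bench by touch to calibrate the tip height.

```bash

python3 -m handwheel '[[[0,0,0],[0,0,0.006],1],[[0,0,0],[0,0,0.004],1],[[0,0,0],[0,0,0.001],1],[[0,0,0],[0,0,0],1],[[0,0,0],[0,0,0],1]]'| grep -E 'eef|force'
python3 -m handwheel '[[[0,0,0],[0,0,0.001],1],[[0,0,0],[0,0,0],1],[[0,0,0],[0,0,0.001],1],[[0,0,0],[0,0,0],1],[[0,0,0],[0,0,0],1]]'| grep -E 'eef|force'
python3 - <<'E'
from h import *
t=load('pics/top10.png'); print(back(t,[[226,214.4],[226,(145/8)+200-.5],[226,200+303/8-.5]],[28,37,37]).round(1))
E
```

```text
eef_pos: [484.8, 49.6, -14.3]
force: [-0.3, 0.2, -0.4]
gripper_force: 0.0
eef_pos: [484.7, 49.5, -16.4]
force: [0.6, -0.4, -0.8]
gripper_force: 0.0
[[528.8 227.7  28. ]
 [517.6 225.3  37. ]
 [451.9 223.5  37. ]]
```

```bash

python3 -m handwheel '[[[0,0,0],[0,0,0.001],1],[[0,0,0],[0,0,0],1],[[0,0,0],[0,0,0.001],1],[[0,0,0],[0,0,0],1],[[0,0,0],[0,0,0],1]]'| grep -E 'eef|force'
python3 -m handwheel '[[[0,0,0],[0,0,0.001],1],[[0,0,0],[0,0,0],1],[[0,0,0],[0,0,0],1]]'| grep -E 'eef|force'
python3 -m handwheel '[[[0,0,0],[0,0,0.001],1],[[0,0,0],[0,0,0],1],[[0,0,0],[0,0,0],1]]'| grep -E 'eef|force'

```

```text
eef_pos: [484.7, 49.5, -18.5]
force: [-0.3, -0.1, -0.3]
gripper_force: 0.0
eef_pos: [484.7, 49.5, -19.5]
force: [-0.7, -0.2, -0.4]
gripper_force: 0.0
eef_pos: [484.7, 49.5, -20.5]
force: [-0.2, 0.1, 1.4]
gripper_force: 0.0
```

```bash

python3 -m handwheel '[[[0,0,0],[0,0,0.001],1],[[0,0,0],[0,0,0],1],[[0,0,0],[0,0,0],1]]'| grep -E 'eef|force'
python3 - <<'E'
from h import *
s=snap("side","pics/side11.png"); a=s["pixels"].astype(int)
for u in (293,294,295,296): print(u,[f"{v}:{a[v,u].sum()//3}" for v in range(194,208)])
E
```

```text
eef_pos: [484.7, 49.5, -21.5]
force: [0.5, 0.1, -0.1]
gripper_force: 0.0
293 ['194:60', '195:76', '196:81', '197:81', '198:83', '199:92', '200:106', '201:120', '202:129', '203:134', '204:134', '205:134', '206:135', '207:138']
294 ['194:61', '195:87', '196:95', '197:97', '198:97', '199:99', '200:103', '201:110', '202:122', '203:132', '204:135', '205:136', '206:136', '207:144']
295 ['194:58', '195:84', '196:92', '197:93', '198:93', '199:94', '200:94', '201:99', '202:113', '203:129', '204:135', '205:135', '206:137', '207:160']
296 ['194:63', '195:91', '196:100', '197:101', '198:101', '199:102', '200:110', '201:124', '202:121', '203:130', '204:135', '205:136', '206:145', '207:177']
```

```bash

python3 -m handwheel '[[[0,0,0],[0,0,0.001],1],[[0,0,0],[0,0,0],1],[[0,0,0],[0,0,0],1]]'| grep -E 'eef|force'
python3 -m handwheel '[[[0,0,0],[0,0,0.001],1],[[0,0,0],[0,0,0],1],[[0,0,0],[0,0,0],1]]'| grep -E 'eef|force'

```

```text
eef_pos: [484.7, 49.5, -22.5]
force: [-0.8, 0.1, 0.0]
gripper_force: 0.0
eef_pos: [484.7, 49.5, -23.5]
force: [-0.1, 0.2, 0.1]
gripper_force: 0.0
```

```bash

python3 -m handwheel '[[[0,0,0],[0,0,-0.04],1],[[0,0,0],[0,0,-0.04],1],[[0,0,0],[0.036,-0.016,0],1],[[0,0,0],[0.036,-0.016,0],1],[[0,0,0],[0.036,-0.016,0],1]]'| grep -E 'eef|force'
python3 -m handwheel '[[[0,0,0],[0.036,-0.016,0],1],[[0,0,0],[0.035,-0.016,0],1],[[0,0,0],[0,0,0],1],[[0,0,0],[0,0,0],1]]'

```

```text
eef_pos: [436.2, 158.2, 57.4]
force: [0.5, 0.0, -0.1]
gripper_force: 0.0
clock: 20.0
eef_pos: [402.2, 230.9, 56.4]
tool_rot: [-3.141, -0.001, 1.583]
force: [0.1, -0.5, 0.8]
width: -0.0
gripper_force: 0.0
```

```bash

python3 -m handwheel '[[[0,0,0.6],[-0.004,0,0.03],1],[[0,0,0],[0,0,0.02],1],[[0,0,0],[0,0,0.012],1],[[0,0,0],[0,0,0],1],[[0,0,0],[0,0,0],1]]'| grep -E 'eef|rot|force'
python3 - <<'E'
from h import *
s=snap("side","pics/side12.png"); t=snap("top","pics/top12.png")
print(proj(s,[[402,227,19],[417,227,19],[440,227,23]]).round(1).tolist())
b=cv2.resize(s["pixels"][160:210,265:315,::-1],(400,400),interpolation=cv2.INTER_CUBIC)
a=cv2.resize(t["pixels"][200:260,200:260,::-1],(400,400),interpolation=cv2.INTER_CUBIC)
cv2.imwrite('pics/c12.png',np.hstack([b,a]))
E
```

```text
eef_pos: [404.3, 222.3, -5.6]
tool_rot: [-3.141, 0.001, 1.563]
force: [-0.4, 0.1, -0.4]
gripper_force: 0.0
[[274.1, 183.0], [277.3, 182.8], [282.1, 181.8]]
```

View pics/c12.png

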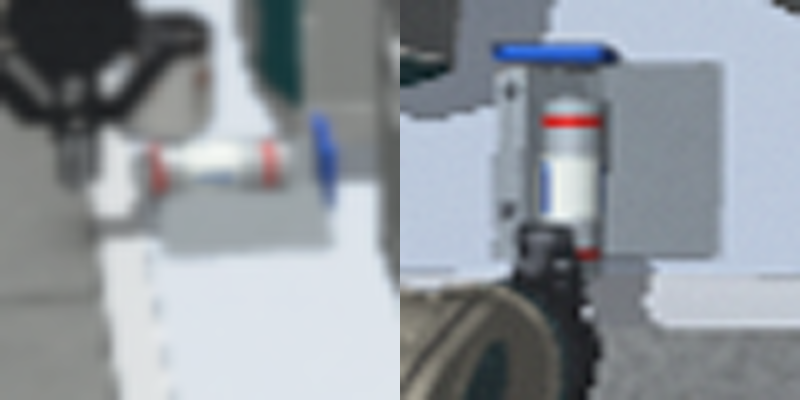

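The tip is in front of the near end at crop (75,185), v ≈ 183, as predicted for z ≈ 19. The cartridge lies in the groove with a gap to the stop. I shift 4 mm left and push.

```bash

python3 -m handwheel '[[[0,0,0],[0.004,0,0],1],[[0,0,0],[0,0.004,0],1],[[0,0,0],[0,0.004,0],1],[[0,0,0],[0,0.004,0],1],[[0,0,0],[0,0.003,0],1]]'| grep -E 'eef|force'
python3 -m handwheel '[[[0,0,0],[0,0.002,0],1],[[0,0,0],[0,0.002,0],1],[[0,0,0],[0,0.002,0],1],[[0,0,0],[0,0.002,0],1],[[0,0,0],[0,0.002,0],1]]'| grep -E 'eef|force'

```

```text
eef_pos: [419.9, 228.2, -5.1]
force: [0.3, -0.0, 0.1]
gripper_force: 0.0
eef_pos: [427.8, 227.9, -5.6]
force: [-2.4, 0.7, 0.7]
gripper_force: 1.0
```

```bash

python3 -m handwheel '[[[0,0,0],[0,0.002,0],1],[[0,0,0],[0,0.002,0],1],[[0,0,0],[0,0.002,0],1],[[0,0,0],[0,0.002,0],1],[[0,0,0],[0,0.002,0],1]]'| grep -E 'eef|force'
python3 -m handwheel '[[[0,0,0],[0,0.001,0],1],[[0,0,0],[0,0.001,0],1],[[0,0,0],[0,0.001,0],1]]'| grep -E 'eef|force'

```

```text
eef_pos: [438.9, 227.9, -5.4]
force: [-1.7, -0.3, 0.0]
gripper_force: 0.7
eef_pos: [441.8, 227.9, -5.4]
force: [-2.4, -0.1, 0.5]
gripper_force: 0.8
```

```bash

python3 -m handwheel '[[[0,0,0],[0,0.001,0],1],[[0,0,0],[0,0.001,0],1]]'| grep -E 'eef|force'
python3 -m handwheel '[[[0,0,0],[0,0.001,0],1],[[0,0,0],[0,0.001,0],1]]'| grep -E 'eef|force'
python3 - <<'E'
from h import *
s=ctrl.get_image("side"); a=s["pixels"].astype(int)
for v in range(178,185): print(v,[f"{a[v,u,0]}/{a[v,u,1]}/{a[v,u,2]}" for u in range(292,309)])
E
```

```text
eef_pos: [443.8, 227.9, -5.4]
force: [-1.1, -0.8, -0.3]
gripper_force: 0.7
eef_pos: [444.6, 227.9, -5.5]
force: [-4.3, -1.1, 2.0]
gripper_force: 2.5
178 ['154/160/161', '183/190/188', '227/232/229', '238/242/240', '240/244/241', '238/242/238', '228/234/231', '213/220/220', '202/204/206', '207/177/179', '218/146/146', '207/177/179', '181/184/201', '121/141/195', '94/118/176', '117/128/152', '127/132/140']
179 ['147/153/150', '184/190/184', '228/232/228', '238/242/238', '239/243/239', '238/241/238', '229/234/231', '211/219/218', '197/202/205', '197/180/182', '203/138/138', '196/156/157', '174/170/179', '114/127/166', '79/101/156', '110/120/145', '124/131/140']
180 ['150/155/154', '173/180/178', '205/213/211', '218/223/222', '219/223/222', '217/222/221', '209/216/213', '184/192/191', '169/175/177', '169/158/160', '174/118/118', '170/128/128', '151/144/151', '100/112/146', '74/95/145', '109/119/143', '124/130/139']
181 ['141/147/150', '140/151/160', '145/159/173', '151/164/179', '152/165/179', '155/167/179', '160/170/176', '150/157/159', '141/147/148', '142/133/135', '148/98/98', '145/10
[... 154 characters left out ...]
155', '134/145/155', '142/150/153', '130/136/137', '121/126/127', '122/115/117', '129/94/95', '133/110/111', '123/121/130', '86/99/131', '84/100/142', '135/145/163', '154/163/172']
183 ['120/125/126', '135/142/144', '138/146/150', '136/144/148', '135/142/146', '135/142/144', '135/142/142', '125/131/133', '119/125/127', '119/121/123', '127/121/123', '142/143/146', '138/145/153', '100/114/140', '108/123/157', '177/188/206', '204/215/223']
184 ['111/116/118', '141/148/150', '153/161/163', '153/161/164', '152/159/163', '152/159/163', '151/159/162', '148/157/160', '146/155/158', '147/155/158', '150/156/160', '154/162/166', '149/158/166', '116/130/153', '121/136/167', '191/202/219', '218/225/233']
```

```bash

python3 -m handwheel '[[[0,0,0],[0,0.001,0],1],[[0,0,0],[0,0,0],1]]'| grep -E 'eef|force'
python3 -m handwheel '[[[0,0,0],[0,-0.002,0],1],[[0,0,0],[0,-0.004,0],1],[[0,0,0],[0,-0.01,0],1],[[0,0,0],[0,-0.02,0],1],[[0,0,0],[0,0,0],1]]'| grep -E 'eef|force'
python3 -m handwheel '[[[0,0,0],[0,0,-0.03],1],[[0,0,0],[0,0,-0.04],1],[[0,0,0],[-0.04,0,-0.04],1],[[0,0,0],[-0.04,0,0],1],[[0,0,0],[-0.04,0,0],1]]'| grep -E 'eef|force'
python3 -m handwheel '[[[0,0,0],[-0.04,0,0],1],[[0,0,0],[-0.04,0,0],1],[[0,0,0],[-0.04,0,0],1],[[0,0,0],[0,0,0],1],[[0,0,0],[0,0,0],1]]'
python3 - <<'E'
from h import *
from scipy import ndimage
im=snap("top","pics/top20.png"); s=snap("side","pics/side20.png")
for n,i,(v0,v1,u0,u1),z in (("top",im,(200,250,215,245),36),("side",s,(165,192,275,312),35)):
    p=i["pixels"].astype(int); m=np.zeros(p.shape[:2],bool); m[v0:v1,u0:u1]=(p[:,:,0]>1.3*np.maximum(p[:,:,1],p[:,:,2]))[v0:v1,u0:u1]
    l,k=ndimage.label(m,np.ones((3,3)))
    for j in range(1,k+1):
        v,u=np.where(l==j); print(n,len(u),u.mean().round(1),v.mean().round(1),back(i,[[u.mean(),v.mean()]],[z])[0].round(1))
p=im["pixels"].astype(int)
for u in (225,226,227): print(u,[f"{v}:{p[v,u].tolist()}" for v in range(204,214)])
E
```

```text
eef_pos: [444.6, 227.9, -5.6]
force: [-6.6, 0.0, 2.5]
gripper_force: 2.9
eef_pos: [406.3, 227.8, -5.5]
force: [-1.3, -0.4, -0.1]
gripper_force: 0.0
eef_pos: [412.1, 119.0, 95.8]
force: [0.7, -0.8, 0.2]
gripper_force: 0.0
clock: 23.82
eef_pos: [410.1, -4.6, 94.5]
tool_rot: [3.14, 0.001, 1.558]
force: [-0.5, 1.1, -0.0]
width: -0.4
gripper_force: 0.0
top 26 225.2 212.1 [536.2 228.7  36. ]
top 18 225.0 231.5 [471.4 227.6  36. ]
side 8 302.2 179.8 [534.2 208.4  35. ]
side 8 288.4 180.4 [468.9 211.1  35. ]
225 ['204:[188, 199, 217]', '205:[190, 202, 218]', '206:[125, 148, 190]', '207:[61, 113, 217]', '208:[31, 74, 162]', '209:[167, 176, 190]', '210:[179, 197, 205]', '211:[199, 141, 146]', '212:[223, 66, 64]', '213:[200, 142, 148]']
226 ['204:[186, 199, 216]', '205:[189, 202, 218]', '206:[126, 148, 191]', '207:[65, 114, 217]', '208:[34, 76, 164]', '209:[154, 163, 176]', '210:[165, 181, 188]', '211:[177, 125, 129]', '212:[200, 54, 52]', '213:[180, 128, 133]']
227 ['204:[185, 198, 217]', '205:[193, 205, 220]', '206:[126, 149, 191]', '207:[64, 113, 215]', '208:[33, 78, 168]', '209:[141, 150, 164]', '210:[147, 162, 169]', '211:[160, 110, 114]', '212:[175, 44, 43]', '213:[158, 110, 116]']
```

The cartridge centre measures (503.8, 228), which matches the seat (503.2, 228.1), and the steel shows right up to the blue stop. The robot is clear, so I hand in.

```bash
python3 -c "
from cell import ctrl; print(ctrl.finish_job())"
```

```text
the job is handed in; nothing more can be done
None
```

I rolled the cartridge up the ramp into the V-groove and pushed it by its near end against the blue stop; the arm is clear and the job is handed in, with the verdict not shown to me.

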